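# Dock the order tray and hold the carousel at the red-lidded jar

### The job

At the pantry's packing station, first push the loose wooden tray along the table into the corner of the two plywood stops, so that it sits flush against both. Then turn the jar carousel until the red-lidded jar faces front, straight in line with the yellow mark on the stop beside the tray, and finish while holding the carousel still there: keep a firm grip on that jar and do not let go. Leave the blue box, the can and the tape roll where they are.

Things in the scene. Friction and masses are not known exactly. Their poses are not given: they have to be found in the camera images.
- station: Fixed fixture. Origin on the carousel axis at table height, z up. Towards its -y, two plywood stop bars 25 mm high, 18 mm thick, form a corner. Side stop: x -50 to 65 mm, tray-side face at y = -150. End stop: tray-side face at x = 65, y from -235 to -132. The tray is pushed towards station +y and +x. Yellow mark on top of the side stop at x = 0.
- dock (a point): Point on the table where the tray's origin lies when the tray is flush against both stops: station frame (0, -200, 0) mm. Same axes as the station.
- tray: Loose open wooden tray, about 0.4 kg, 130 mm along its x, 100 mm along its y, 35 mm high, walls 8 mm. Origin at the centre of its underside. Starts 4 to 10 cm from the dock, on the open side of both stops, turned up to 0.25 rad from the station's axes; docked, its axes are parallel to the station's.
- turntable: Plywood carousel disc, 240 mm across, top 40 mm over the table; turns endlessly either way about the station's origin (friction 0.05 N m), stays where left. Four jars are fixed in it, a quarter turn apart, centres 85 mm from the axis: one red lid, three white. Steel stub on the axis, 20 mm across, 95 mm high. Origin on the axis, 22 mm up, z up; its -y axis points at the red-lidded jar.
- red_jar (a point): Centre of the top of the red lid, 145 mm over the table. Lid 50 mm across, 20 mm high, on an amber jar 48 mm across; 72 mm free between neighbouring jars, all equally tall. It moves on a circle of 85 mm radius about the station's origin. The jar cannot be lifted or spun in the disc.
- front (a point): Where red_jar must come: station frame (0, -85, 145) mm, straight between the axis and the yellow mark.
- glove_box: Bystander: blue glove carton 120 x 220 x 75 mm high, loose. Origin at the centre of its underside.
- can: Bystander: steel can with green label, 66 mm across, 100 mm high, loose, standing on the robot side of the carousel. Origin at the centre of its underside.
- tape: Bystander: roll of tape lying flat, 104 mm across, 48 mm high, loose. Origin at the centre of its underside.

How it is judged:
By the outcome, as a careful person would: the job done as asked, in the order asked, and still so for the second after the job is handed in, while the arm keeps its last pose, push and grip.
It also fails if it takes over 64 s, if anything falls off the work surface, if the arm or the gripper's body presses on something with over 40 N, if the wrist force passes 120 N, or if a joint passes its speed limit or range.

### The arm

A 6-joint arm with a two-finger parallel gripper is mounted at the origin on the work surface. World frame = base frame: x ahead of the robot, y to its left, z up, the work surface at z = 0. Lengths are in m, angles in rad, forces in N, time in s.
With the tool pointing down it reaches from about 0.4 to 0.825 m from the base axis. Payload 7 kg.
Tool frame: the origin (TCP) lies at the very end of the fingers, on their centre line; the grasp point (between the pads) lies 19 mm behind it; y points along the fingers, z is the direction in which the jaws open and shut, and the axes are right-handed (so a half turn about y gives the same grasp; the last joint's range is limited). The gripper opens to 88 mm and grips with 3 to 60 N. Pads are 19 mm wide; open, the fingers measure 130 mm over their backs; the gripper's body (78 mm by 193 mm) begins 47 mm behind the grasp point.
Start: joints at [-0.95, 0.359, 0.012, 0, -1.224, -0.288], TCP at [0.22, -0.638, 0.227] pointing down, gripper open.
Joint ranges: [-3.07, 3.07], [-1.43, 2.12], [-1.02, 1.25], [-3.03, 1.67], [-3.05, -0], [-3.03, 3.03]. Speed limits (rad/s): [2.39, 2.39, 3.01, 3.14, 3.14, 3.14].

### API

Orientations are given as [roll, pitch, yaw] about the fixed x, y, z axes, in that order (R = Rz(yaw) Ry(pitch) Rx(roll)).
In Python, from station import get_state, grab_frame, job_done, regions_of gives the robot as it stands.
- The arm moves only by the tool drive_tool, never from a script. Its argument "rows" is a list of rows, each a list of 3 entries, a list of its own where there are three numbers: the shift along the world's x, y, z as a fraction of full scale, then the turn about the world's z as a fraction of full scale, then the opening, from 0 (shut) to 1 (fully open). A call has 1 to 12 rows; each row is the pose to reach, as a shift and turn from the pose commanded when the call began; what a row does not reach only later rows make up. Full scale, the value 1, is 30 cm for a shift and 90 degrees for a turn. A row lasts 1/10 s, in which the tool goes at most 50 mm and 8.59 degrees, less where a joint would pass 70% of its speed; a pose out of reach is approached as far as the arm can. A call with a number of a shift or a turn outside -1 to 1 is refused whole. A call with a gripper value outside its range is refused whole. The fingers move at their own pace and stop on an object; "newtons" is the grip in N (left out, the last holds). Time passes only in rows, so rows that repeat a pose let the fingers close. It gives the time, the measured TCP pose, the force and the opening at its end, in the units of the state.
- get_state(): the state, without advancing time (a new reading comes with each control period).
- grab_frame(name): name is "side" or "top"; returns a dict with "img" (480x640x3 uint8, blue, green, red), "fx", "fy", "cx", "cy" (pixels), "T" (4x4, takes a point from camera to world coordinates). Camera axes: x right, y down, z forward; pixel columns grow to the right and rows downward; lengths in m; the calibration is good to about 2 mm. A picture is of the moment at which its call begins. There is no depth.
- job_done(): hands the job in, once; it reports no verdict.
Trained networks look in a picture, given as the dict that the camera call returned (one of the last four; its "shot" number tells which), for a name from the list of things; names that differ only in an ending like _2 or _b are one class to them, and where a whole thing is asked for, a point or a joint stands for the part that bears it (a point fixed in the world has none). Each returns a list of dicts, best first, with "confidence" (0 to 1); they miss things now and then, are a little off and sometimes report something else, mostly with a low value. They report only what shows in the picture. A call takes as long as a camera call.
- regions_of(picture, thing): "pixels" (480x640 bool, what is visible of it) and "box" ([left, top, right, bottom] in pixels, round what is visible of it).
The state is a dict: "t": time; "q": joint angles; "qd": joint speeds; "joint_efforts": joint torques, N m; "eef_pos": TCP position; "ee_rot": TCP orientation; "force": force on the tool from outside, world axes, zero at the start; "moment": the same for the moment, N m; "width": finger opening in m.
Only numpy, scipy, OpenCV 4.12 (cv2) and the standard library are available. Lean on these libraries where they do the work, as an engineer would, in place of code of your own. Each camera call takes 0.05 s, during which the arm holds its last target. There are 200 camera calls.

## Working session

There is one attempt and no reset: what is moved stays moved. The work goes in short steps, Python scripts to look and compute and a tool call to move; the robot and the scene stay as the last step left them, time stands still between calls to the robot, and variables do not carry over. Pictures are saved under pics/ and viewed, about 8 in all and at most 12, crops included, and the job is handed in when it is done.

Besides the shell and the picture viewer there is one more tool, called as name(argument=value, ...) on one line, values as JSON. drive_tool: Moves the arm, as the interface text tells. Its arguments: {"type":"object","properties":{"rows":{"type":"array"},"newtons":{"type":"number"}},"required":["rows"]}

```bash
mkdir -p pics; cat > h.py <<'E'
import numpy as np, cv2
from station import *
def ray(f,u,v,z):
    T=f["T"]; d=T[:3,:3]@np.array([(u-f["cx"])/f["fx"],(v-f["cy"])/f["fy"],1]); o=T[:3,3]
    return o+d*(z-o[2])/d[2]
def proj(f,p):
    c=np.linalg.inv(f["T"])@np.r_[p,1]; return np.array([f["fx"]*c[0]/c[2]+f["cx"],f["fy"]*c[1]/c[2]+f["cy"]])
E
python3 - <<'E'
from h import *
s=get_state(); print({k:np.round(v,3) for k,v in s.items()})
for n in("top","side"):
    f=grab_frame(n); cv2.imwrite(f"pics/{n}0.png",f["img"]); print(n,np.round(f["T"],3).tolist(),f["fx"])
    for t in("station","tray","turntable","red_jar","glove_box","can","tape"):
        for r in regions_of(f,t)[:2]:
            m=r["pixels"]; v,u=np.nonzero(m); print(t,round(r["confidence"],2),np.round(r["box"]),len(u),u.mean().round(1),v.mean().round(1))
E
```

```text
{'t': np.float64(0.0), 'q': array([-0.95 ,  0.359,  0.011, -0.   , -1.224, -0.288]), 'qd': array([-0.   , -0.001, -0.001, -0.   , -0.001, -0.001]), 'joint_efforts': array([-3.0000e-03, -5.8272e+01,  2.9304e+01,  6.9970e+00,  7.0000e-03,
       -0.0000e+00]), 'eef_pos': array([ 0.22 , -0.637,  0.226]), 'ee_rot': array([-1.569,  0.   ,  0.333]), 'force': array([-0.016, -0.674,  0.784]), 'moment': array([0.031, 0.031, 0.006]), 'width': np.float64(0.088)}
top [[0.01, -0.99, 0.141, 0.399], [-1.0, -0.013, -0.024, 0.164], [0.026, -0.14, -0.99, 1.009], [0.0, 0.0, 0.0, 1.0]] 503.9102427525085
station 0.92 [274. 167. 436. 294.] 13253 341.1 227.3
tray 0.86 [438. 192. 499. 260.] 3597 466.3 225.6
tray 0.33 [167. 190. 262. 321.] 8145 209.6 253.8
turntable 0.95 [273. 169. 396. 294.] 12034 334.4 230.4
red_jar 0.73 [272. 170. 396. 288.] 11955 334.0 230.4
glove_box 0.73 [163. 190. 259. 319.] 7976 209.6 253.6
can 0.61 [361. 296. 402. 334.] 1213 380.6 315.0
tape 0.8 [260. 320. 318. 378.] 1361 288.8 350.6
side [[-0.411, 0.621, -0.667, 1.172], [0.912, 0.293, -0.289, 0.451], [0.016, -0.727, -0.687, 0.772], [0.0, 0.0, 0.0, 1.0]] 566.3103740936452
tray 0.7 [111. 207. 194. 268.] 3489 150.5 236.6
turntable 0.55 [209. 185. 345. 323.] 13067 276.9 261.3
red_jar 0.62 [212. 183. 342. 320.] 13192 276.9 260.9
red_jar 0.49 [342. 188. 389. 234.] 1971 365.4 210.2
glove_box 0.61 [371. 226. 453. 358.] 9079 412.9 293.4
can 0.78 [262. 165. 293. 222.] 1285 278.5 192.6
tape 0.87 [341. 185. 389. 238.] 2203 366.0 210.2
```

View pics/top0.png

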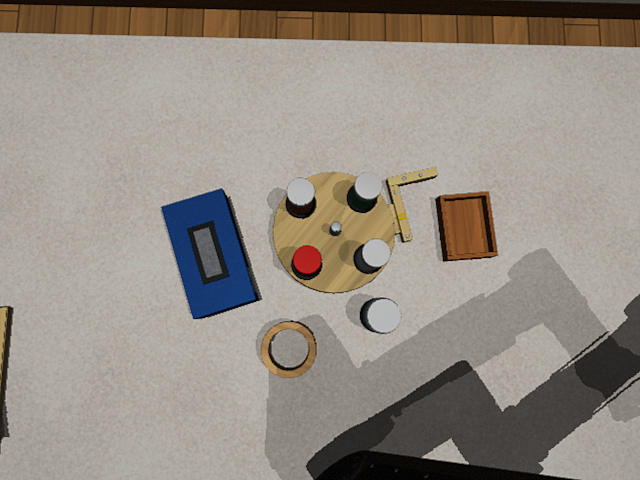

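View pics/side0.png

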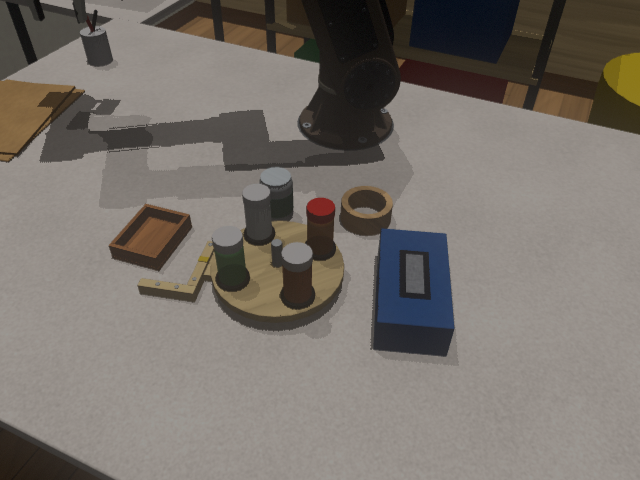

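The top view shows the disc centred near (335,231), the red lid at (307,262) and the white lids at (300,190), (367,185) and (375,250). The stops form an L at (387-437,170-240), with the yellow mark at (402,216). The tray is at (467,226), the can at (381,315), the tape at (289,350) and the box at (210,254). The side view agrees. The side "red_jar" 0.49 detection is really the tape.

```bash
cat >> h.py <<'E'
from scipy.optimize import minimize
def Rz(a): return np.array([[np.cos(a),-np.sin(a),0],[np.sin(a),np.cos(a),0],[0,0,1]])
def box(x0,x1,y0,y1,z0,z1): return np.array([[x,y,z] for x in(x0,x1) for y in(y0,y1) for z in(z0,z1)])
def cyl(r,z0,z1,cx=0,cy=0):
    a=np.linspace(0,2*np.pi,48,endpoint=False); return np.vstack([np.c_[cx+r*np.cos(a),cy+r*np.sin(a),0*a+z] for z in(z0,z1)])
def sil(f,parts,p,S=4):
    m=np.zeros((480*1,640),np.uint8); big=np.zeros((480*S,640*S),np.uint8)
    for P in parts:
        W=(Rz(p[2])@P.T).T+np.r_[p[0],p[1],0]
        uv=np.array([proj(f,w) for w in W])
        h=cv2.convexHull(((uv+.5)*S).astype(np.float32)); cv2.fillConvexPoly(big,np.round(h).astype(np.int32),1)
    return cv2.resize(big.astype(np.float32),(640,480),interpolation=cv2.INTER_AREA)
def fit(obs,parts,p0):
    def c(p):
        t=0
        for f,m in obs:
            s=sil(f,parts,p); t+=1-np.minimum(s,m).sum()/np.maximum(s,m).sum()
        return t
    r=minimize(c,p0,method="Nelder-Mead",options=dict(initial_simplex=np.array(p0)+np.array([[0,0,0],[.015,0,0],[0,.015,0],[0,0,.12]]),xatol=2e-4,fatol=1e-4,maxiter=120))
    return r.x,r.fun
TRAY=[box(-.065,.065,-.05,.05,0,.035)]
DISC=[cyl(.12,.0,.04)]
BARS=[box(-.05,.065,-.15,-.132,0,.025),box(.065,.083,-.235,-.132,0,.025)]
E
python3 - <<'E'
from h import *
F={n:grab_frame(n) for n in("top","side")}
t=F["top"]
tr=[]
for n,f in F.items():
    R=regions_of(f,"tray"); tr.append((f,R[0]["pixels"].astype(np.float32)))
g=[*ray(t,466.3,225.6,.02)[:2],0.05]
for o in ([tr[0]],[tr[1]],tr): print("tray",fit(o,TRAY,g))
ax=ray(t,335,227,.095); ym=ray(t,402,216,.025); print("ax",ax,"mark",ym,"dist",np.hypot(*(ym-ax)[:2]))
yaw=np.arctan2(*(ym-ax)[[1,0]])+np.pi/2
m=regions_of(t,"station")[0]["pixels"]; 
jars=[cyl(.025,.04,.145,.085*np.cos(a),.085*np.sin(a)) for a in np.array([0,1,2,3])*np.pi/2]
print("station top",fit([(t,m.astype(np.float32))],DISC+BARS,[ax[0],ax[1],yaw]))
for n,f in F.items():
    b=f["img"].astype(int); red=(b[...,2]>130)&(b[...,1]<50)&(b[...,0]<50)
    k,l,st,ce=cv2.connectedComponentsWithStats(red.astype(np.uint8)); i=1+np.argmax(st[1:,4]); print(n,"red",ce[i],st[i],ray(f,*ce[i],.143))
for nm,u,v,z in(("can",380.6,315,.1),("tape",288.8,350.6,.048),("box",209.6,253.6,.075)): print(nm,ray(t,u,v,z))
c=t["img"][150:280,360:520]; cv2.imwrite("pics/c.png",cv2.resize(c,None,fx=5,fy=5,interpolation=cv2.INTER_CUBIC)[:600,:800])
E
```

```text
tray (array([ 0.56804945, -0.17079879,  0.09417401]), np.float64(0.020337343215942383))
tray (array([ 0.56783517, -0.17072735,  0.08760353]), np.float64(0.020057260990142822))
tray (array([ 0.56754189, -0.17066457,  0.09399618]), np.float64(0.04189819097518921))
ax [0.54930541 0.09793169 0.095     ] mark [ 0.58494974 -0.04090927  0.025     ] dist 0.14334340686730793
station top (array([0.55295694, 0.0957539 , 0.24118453]), np.float64(0.045386314392089844))
top red [306.80569514 259.06030151] [293 246  28  27 597] [0.48464852 0.14995436 0.143     ]Traceback (most recent call last):
  File "<stdin>", line 16, in <module>
    return _wrapfunc(a, 'argmax', axis=axis, out=out, **kwds)
    return bound(*args, **kwds)
ValueError: attempt to get argmax of an empty sequence
```

```bash
python3 - <<'E'
from h import *
t=grab_frame("top"); s=grab_frame("side")
M=regions_of(t,"station")[0]["pixels"]
p=np.array([.5525,.096,.241])
# bars only: drop everything within the dilated disc/jar silhouette
jars=[cyl(.127,0,.04),cyl(.115,.04,.15)]
ex=sil(t,jars,p)>0
def c(q):
    S=sil(t,BARS,q); S[ex]=0; m=M.astype(np.float32).copy(); m[ex]=0
    return 1-np.minimum(S,m).sum()/np.maximum(S,m).sum()
r=minimize(c,p,method="Nelder-Mead",options=dict(initial_simplex=p+np.array([[0,0,0],[.01,0,0],[0,.01,0],[0,0,.08]]),xatol=2e-4,fatol=1e-4)); print("bars",r.x,r.fun)
q=r.x
for nm,u,v,z in(("can",380.6,315,.1),("tape",288.8,350.6,.048),("box",209.6,253.6,.075)): print(nm,ray(t,u,v,z))
for f,(a,b,x0,x1),k,n in((t,(150,280,360,520),5,"c"),(s,(190,320,100,260),5,"d")):
    im=cv2.resize(f["img"],None,fx=k,fy=k,interpolation=cv2.INTER_CUBIC)
    for pp,parts,col in((q,BARS+DISC,(0,255,0)),(p,BARS+DISC,(255,0,255)),([.568,-.1707,.092],TRAY,(255,255,0))):
        for P in parts:
            W=(Rz(pp[2])@P.T).T+np.r_[pp[0],pp[1],0]; W=W[W[:,2]>0.01]
            h=cv2.convexHull((np.array([proj(f,w) for w in W])*k+k/2).astype(np.float32)); cv2.polylines(im,[np.int32(h)],True,col,1)
    cv2.imwrite(f"pics/{n}.png",im[a*k:b*k,x0*k:x1*k][:600])
E
```

```text
bars [0.55055139 0.09586171 0.2526868 ] 0.07244110107421875
can [0.38999549 0.01600844 0.1       ]
tape [0.3221682  0.18012305 0.048     ]
box [0.49932073 0.32931874 0.075     ]
```

View pics/c.png

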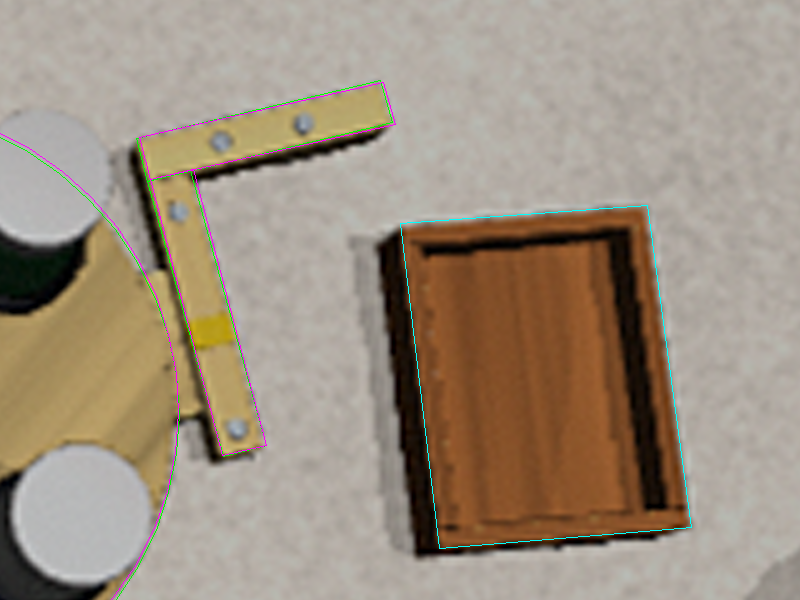

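The crop shows the station outline and the cyan tray outline both matching the picture. I take the station at (0.551, 0.096) with yaw 0.247, and the tray at (0.568, -0.171) with yaw 0.092. I'll use the half-open fingers as a two-point fork, pushing +y first and then +x.

drive_tool(rows=[[[1, 1, 0], 0.945, 0.57], [[1, 1, 0], 0.945, 0.57], [[1, 1, 0], 0.945, 0.57], [[1, 1, 0], 0.945, 0.57], [[1, 1, 0], 0.945, 0.57], [[1, 1, 0], 0.945, 0.57], [[1, 1, 0], 0.945, 0.57], [[1, 1, 0], 0.945, 0.57], [[1, 1, 0], 0.945, 0.57], [[1, 1, 0], 0.945, 0.57], [[1, 1, 0], 0.945, 0.57], [[1, 1, 0], 0.945, 0.57]], newtons=20)

```text
t: 2.4
eef_pos: [0.5203, -0.338, 0.2266]
ee_rot: [-1.571, -0.0, 1.813]
force: [0.8, -0.8, -0.2]
width: 0.0497
```

drive_tool(rows=[[[0.23, 0.293, 0], 0, 0.57], [[0.23, 0.293, 0], 0, 0.57], [[0.23, 0.293, 0], 0, 0.57], [[0.23, 0.293, -0.5], 0, 0.57], [[0.23, 0.293, -0.5], 0, 0.57], [[0.23, 0.293, -0.5], 0, 0.57], [[0.23, 0.293, -0.5], 0, 0.57], [[0.23, 0.293, -0.6], 0, 0.57], [[0.23, 0.293, -0.65], 0, 0.57], [[0.23, 0.293, -0.7], 0, 0.57], [[0.23, 0.293, -0.7], 0, 0.57]])

```text
t: 3.5
eef_pos: [0.5891, -0.2505, 0.0164]
ee_rot: [-1.57, -0.0, 1.815]
force: [-0.5, -0.6, 0.1]
width: 0.0502
```

```bash
python3 - <<'E'
from h import *
s=get_state(); print(s["eef_pos"],s["force"])
p=np.array([.551,.096,.247]); 
print("tool in station", Rz(p[2]).T@(s["eef_pos"]-np.r_[p[:2],0]))
f=grab_frame("side"); cv2.imwrite("pics/e.png",cv2.resize(f["img"][150:330,60:300],None,fx=3,fy=3))
E
```

```text
[ 0.58913061 -0.25052905  0.01644819] [-0.4988571  -0.64940596  0.05537163]
tool in station [-0.04775165 -0.34533477  0.01644819]
```

View pics/e.png

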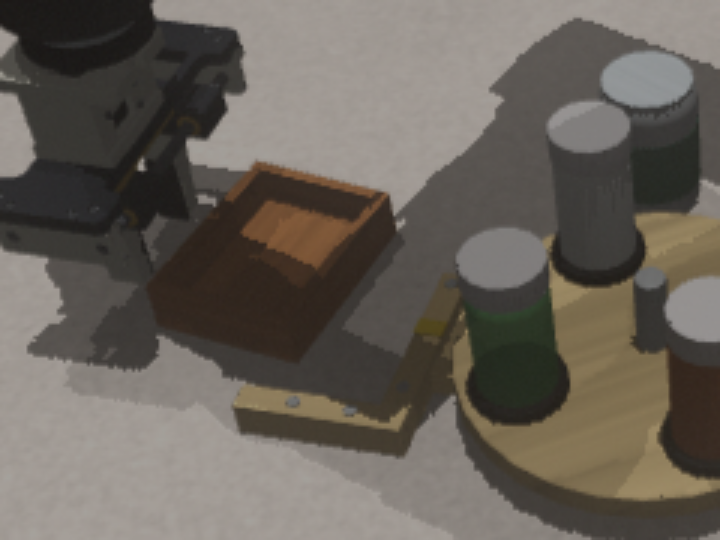

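The fork stands behind the tray's -y wall at about (150,270) in the crop and is clear of everything. Pushing along station +y.

drive_tool(rows=[[[-0.008, 0.032, 0], 0, 0.57], [[-0.016, 0.065, 0], 0, 0.57], [[-0.022, 0.087, 0], 0, 0.57], [[-0.027, 0.107, 0], 0, 0.57], [[-0.032, 0.127, 0], 0, 0.57], [[-0.037, 0.147, 0], 0, 0.57], [[-0.042, 0.167, 0], 0, 0.57], [[-0.047, 0.187, 0], 0, 0.57], [[-0.052, 0.207, 0], 0, 0.57], [[-0.057, 0.226, 0], 0, 0.57], [[-0.061, 0.242, 0], 0, 0.57], [[-0.061, 0.242, 0], 0, 0.57]])

```text
t: 4.75
eef_pos: [0.5704, -0.1764, 0.0162]
ee_rot: [-1.57, -0.001, 1.817]
force: [0.0, -0.2, 0.1]
width: 0.0498
```

drive_tool(rows=[[[-0.002, 0.006, 0], 0, 0.57], [[-0.003, 0.013, 0], 0, 0.57], [[-0.004, 0.016, 0], 0, 0.57], [[-0.005, 0.019, 0], 0, 0.57], [[-0.005, 0.019, 0], 0, 0.57]])

```text
t: 5.25
eef_pos: [0.5693, -0.1715, 0.0163]
ee_rot: [-1.57, -0.0, 1.817]
force: [-0.0, -1.3, -0.1]
width: 0.0501
```

drive_tool(rows=[[[-0.001, 0.004, 0], 0, 0.57], [[-0.002, 0.007, 0], 0, 0.57], [[-0.0025, 0.01, 0], 0, 0.57], [[-0.0025, 0.01, 0], 0, 0.57]])

```text
t: 5.65
eef_pos: [0.569, -0.1696, 0.0167]
ee_rot: [-1.571, 0.001, 1.817]
force: [1.4, -7.6, -1.7]
width: 0.05
```

```bash
cat > look.py <<'E'
from h import *
import sys
s=get_state(); print(s["t"],np.round(s["eef_pos"],4),np.round(s["force"],2))
p=np.array([.551,.096,.247]); 
print("tool in station", np.round(Rz(p[2]).T@(s["eef_pos"]-np.r_[p[:2],0]),4))
for n in("top","side"):
    f=grab_frame(n); R=regions_of(f,"tray")
    if R:
        x,c=fit([(f,R[0]["pixels"].astype(np.float32))],TRAY,[.59,-.11,.24]); print(n,np.round(R[0]["confidence"],2),"tray st",np.round(Rz(p[2]).T@np.r_[x[:2]-p[:2],0],4),"dyaw",round(x[2]-p[2],3),round(c,3))
    a,b,x0,x1=(130,310,340,580) if n=="top" else (170,320,90,290)
    cv2.imwrite(f"pics/{sys.argv[1]}_{n}.png",cv2.resize(f["img"][a:b,x0:x1],None,fx=3.3,fy=3.3,interpolation=cv2.INTER_CUBIC))
E
python3 look.py g
```

```text
5.65 [ 0.569  -0.1696  0.0167] [ 1.39 -7.59 -1.68]
tool in station [-0.0475 -0.262   0.0167]
side 0.64 tray st [-0.0579 -0.2021  0.    ] dyaw -0.012 0.073
```

drive_tool(rows=[[[0.02, -0.08, 0], 0, 0.57], [[0.02, -0.08, 0], 0, 0.57], [[0.02, -0.08, 0.15], 0, 0.57], [[0.02, -0.08, 0.28], 0, 0.57], [[0.02, -0.08, 0.28], 0, 0.57], [[-0.12, -0.08, 0.28], -0.2, 0.57], [[-0.25, 0, 0.28], -0.4, 0.57], [[-0.343, 0.1, 0.28], -0.6, 0.57], [[-0.343, 0.1, 0.28], -0.8, 0.57], [[-0.343, 0.1, 0.28], -1, 0.57], [[-0.343, 0.1, 0.28], -1, 0.57], [[-0.343, 0.1, 0.28], -1, 0.57]])

```text
t: 7.05
eef_pos: [0.4659, -0.1382, 0.1008]
ee_rot: [-1.571, -0.001, 0.761]
force: [0.3, 1.0, -0.6]
width: 0.0499
```

```bash
python3 look.py k
```

```text
7.05 [ 0.4659 -0.1382  0.1008] [ 0.28  1.04 -0.62]
tool in station [-0.1398 -0.2063  0.1008]
top 0.73 tray st [ 0.021 -0.198  0.   ] dyaw 0.287 0.801
side 0.75 tray st [-0.0574 -0.2009  0.    ] dyaw 0.011 0.072
```

View pics/k_side.png

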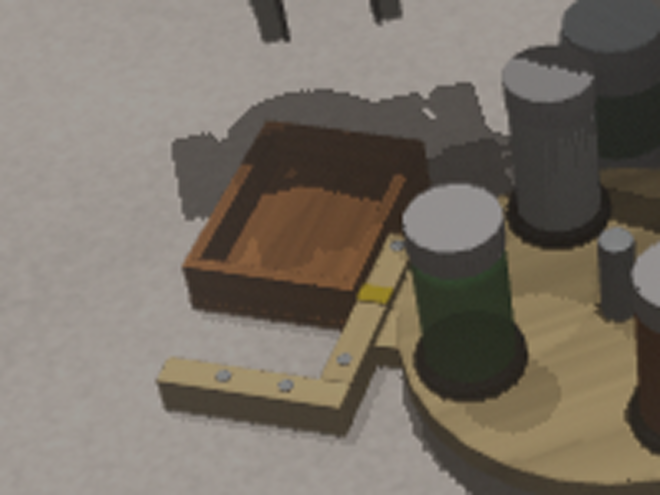

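The tray is flush along the side stop, at about (380,290) in the crop, with an x gap to the end stop. I finish the turn and lower.

drive_tool(rows=[[[-0.02, -0.005, 0], -0.328, 0.57], [[-0.02, -0.005, 0], -0.328, 0.57], [[-0.02, -0.005, 0], -0.328, 0.57], [[-0.02, -0.005, 0], -0.328, 0.57], [[-0.02, -0.005, 0], -0.328, 0.57], [[-0.02, -0.005, -0.12], -0.328, 0.57], [[-0.02, -0.005, -0.2], -0.328, 0.57], [[-0.02, -0.005, -0.25], -0.328, 0.57], [[-0.02, -0.005, -0.28], -0.328, 0.57], [[-0.02, -0.005, -0.28], -0.328, 0.57]])

```text
t: 8.25
eef_pos: [0.4594, -0.1403, 0.0156]
ee_rot: [-1.57, 0.002, 0.255]
force: [-0.3, -0.1, -0.1]
width: 0.0498
```

drive_tool(rows=[[[0.025, 0.006, 0], -0.004, 0.57], [[0.045, 0.011, 0], -0.004, 0.57], [[0.063, 0.016, 0], -0.004, 0.57], [[0.081, 0.02, 0], -0.004, 0.57], [[0.1, 0.025, 0], -0.004, 0.57], [[0.119, 0.03, 0], -0.004, 0.57], [[0.139, 0.035, 0], -0.004, 0.57], [[0.158, 0.04, 0], -0.004, 0.57], [[0.177, 0.0445, 0], -0.004, 0.57], [[0.19, 0.048, 0], -0.004, 0.57], [[0.2, 0.0505, 0], -0.004, 0.57], [[0.2, 0.0505, 0], -0.004, 0.57]])

```text
t: 9.45
eef_pos: [0.5208, -0.1249, 0.0166]
ee_rot: [-1.571, -0.001, 0.246]
force: [-2.0, -1.2, 0.5]
width: 0.0501
```

drive_tool(rows=[[[0.006, 0.0015, 0], 0, 0.57], [[0.01, 0.0025, 0], 0, 0.57], [[0.013, 0.003, 0], 0, 0.57], [[0.013, 0.003, 0], 0, 0.57]])

```text
t: 9.85
eef_pos: [0.5244, -0.124, 0.0165]
ee_rot: [-1.571, -0.001, 0.246]
force: [-2.5, 0.1, -1.1]
width: 0.0501
```

drive_tool(rows=[[[0.005, 0.001, 0], 0, 0.57], [[0.009, 0.002, 0], 0, 0.57], [[0.013, 0.003, 0], 0, 0.57], [[0.013, 0.003, 0], 0, 0.57]])

```text
t: 10.25
eef_pos: [0.5283, -0.1232, 0.0165]
ee_rot: [-1.571, -0.0, 0.246]
force: [-0.6, -0.2, -0.8]
width: 0.05
```

drive_tool(rows=[[[0.004, 0.001, 0], 0, 0.57], [[0.008, 0.002, 0], 0, 0.57], [[0.008, 0.002, 0], 0, 0.57]])

```text
t: 10.55
eef_pos: [0.5283, -0.1231, 0.0165]
ee_rot: [-1.57, 0.004, 0.245]
force: [-8.3, -1.9, 5.9]
width: 0.0498
```

```bash
python3 look.py m
```

```text
10.55 [ 0.5283 -0.1231  0.0165] [-8.29 -1.87  5.86]
tool in station [-0.0756 -0.2069  0.0165]
side 0.8 tray st [-0.0079 -0.2075  0.    ] dyaw 0.005 0.167
```

View pics/m_side.png

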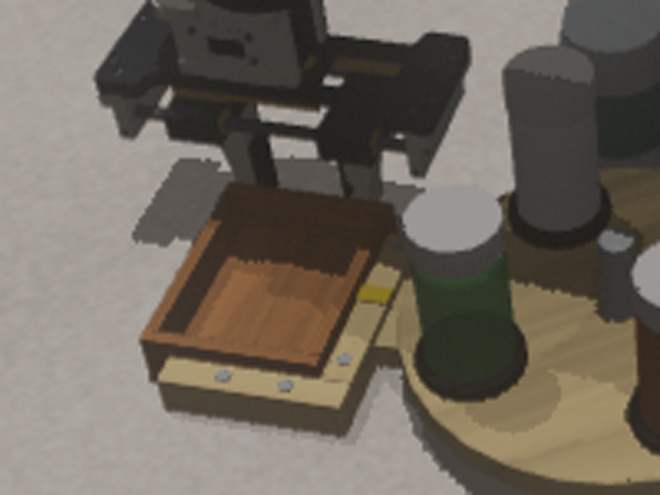

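Contact with the end stop at 8 N; the tray sits in the corner. I'll back off and clear the view to check.

drive_tool(rows=[[[-0.09, -0.022, 0], 0, 0.57], [[-0.09, -0.022, 0], 0, 0.57], [[-0.09, -0.022, 0.15], 0, 0.57], [[-0.09, -0.022, 0.3], 0, 0.6], [[-0.09, -0.1, 0.45], 0, 0.8], [[-0.1, -0.25, 0.6], 0, 1], [[-0.15, -0.4, 0.62], 0, 1], [[-0.2, -0.55, 0.62], 0, 1], [[-0.25, -0.7, 0.62], 0, 1], [[-0.25, -0.85, 0.62], 0, 1], [[-0.25, -0.85, 0.62], 0, 1], [[-0.25, -0.85, 0.62], 0, 1]])

```text
t: 11.95
eef_pos: [0.4554, -0.3791, 0.2025]
ee_rot: [-1.571, -0.001, 0.243]
force: [0.4, -0.0, 0.0]
width: 0.0871
```

```bash
python3 look.py n; python3 - <<'E'
from h import *
t=grab_frame("top"); b=t["img"].astype(int)
red=((b[...,2]>130)&(b[...,1]<50)&(b[...,0]<50)).astype(np.uint8)
wh=((b.min(2)>140)&(b.max(2)-b.min(2)<25)).astype(np.uint8)
k,l,st,ce=cv2.connectedComponentsWithStats(red); i=1+np.argmax(st[1:,4]); print("red",ce[i],st[i],ray(t,*ce[i],.145))
g=cv2.resize(cv2.medianBlur(t["img"],3),None,fx=4,fy=4,interpolation=cv2.INTER_CUBIC)
c=cv2.HoughCircles(cv2.cvtColor(g,cv2.COLOR_BGR2GRAY)[600:1250,1040:1660],cv2.HOUGH_GRADIENT,1,120,param1=120,param2=25,minRadius=48,maxRadius=68)
for u,v,r in c[0]:
    u=(u+1040+.5)/4-.5; v=(v+600+.5)/4-.5; print(round(u,1),round(v,1),r/4,ray(t,u,v,.145))
E
```

```text
11.95 [ 0.4554 -0.3791  0.2025] [ 0.45 -0.01  0.  ]
tool in station [-0.2089 -0.4373  0.2025]
top 0.65 tray st [ 0.001  -0.2011  0.    ] dyaw -0.017 0.068
side 0.94 tray st [-0.0132 -0.2063  0.    ] dyaw 0.036 0.193
red [306.81166667 259.09666667] [293 246  28  27 600] [0.48438747 0.14997561 0.145     ]
306.5 258.8 13.95 [0.48498019 0.15051904 0.145     ]
375.2 252.8 13.7 [0.49688987 0.03160902 0.145     ]
```

View pics/n_top.png

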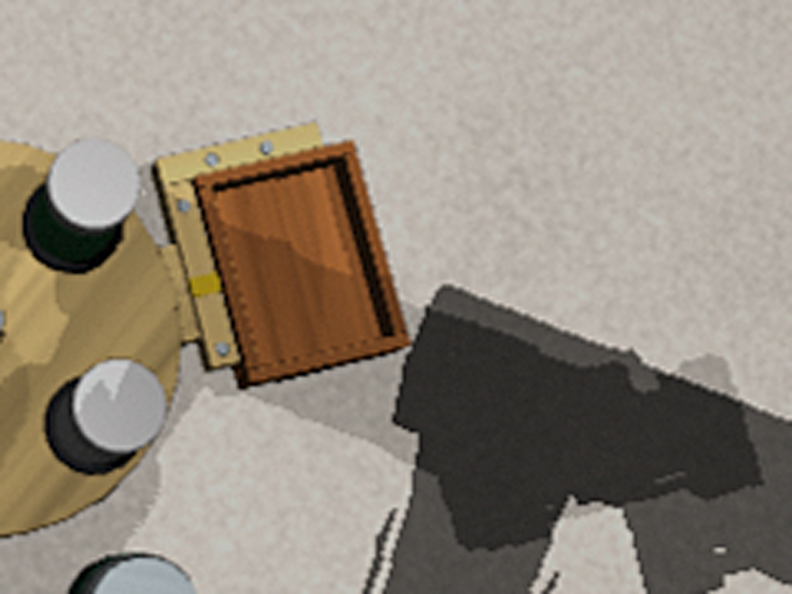

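The tray looks seated, but the fit gives about 1° of residual yaw. I'll press once more at the centre of each face with shut fingers, so that the stops align the tray.

drive_tool(rows=[[[0.563, 0.614, 0], 0, 0], [[0.563, 0.614, 0], 0, 0], [[0.563, 0.614, 0], 0, 0], [[0.563, 0.614, 0], 0, 0], [[0.563, 0.614, 0], 0, 0], [[0.563, 0.614, 0], 0, 0], [[0.563, 0.614, -0.3], 0, 0], [[0.563, 0.614, -0.5], 0, 0], [[0.563, 0.614, -0.58], 0, 0], [[0.563, 0.614, -0.62], 0, 0], [[0.563, 0.614, -0.62], 0, 0]])

```text
t: 13.3
eef_pos: [0.6202, -0.1923, 0.0114]
ee_rot: [-1.568, 0.009, 0.246]
force: [-0.7, 0.2, -0.4]
width: 0.0053
```

drive_tool(rows=[[[-0.006, 0.025, 0], 0, 0], [[-0.012, 0.048, 0], 0, 0], [[-0.017, 0.066, 0], 0, 0], [[-0.02, 0.078, 0], 0, 0], [[-0.021, 0.084, 0], 0, 0], [[-0.021, 0.084, 0], 0, 0]])

```text
t: 13.9
eef_pos: [0.6181, -0.168, 0.0173]
ee_rot: [-1.571, -0.001, 0.246]
force: [0.1, -0.0, 0.1]
width: 0.0007
```

drive_tool(rows=[[[-0.001, 0.005, 0], 0, 0], [[-0.002, 0.008, 0], 0, 0], [[-0.003, 0.011, 0], 0, 0], [[-0.003, 0.011, 0], 0, 0]])

```text
t: 14.3
eef_pos: [0.6168, -0.165, 0.0164]
ee_rot: [-1.571, 0.0, 0.246]
force: [0.1, -0.6, 0.0]
width: 0.0003
```

drive_tool(rows=[[[-0.001, 0.005, 0], 0, 0], [[-0.002, 0.008, 0], 0, 0], [[-0.003, 0.011, 0], 0, 0], [[-0.003, 0.011, 0], 0, 0]])

```text
t: 14.7
eef_pos: [0.6164, -0.1627, 0.0167]
ee_rot: [-1.572, -0.0, 0.246]
force: [2.0, -8.0, -2.0]
width: 0.0003
```

drive_tool(rows=[[[0.015, -0.06, 0], 0, 0], [[0.015, -0.06, 0.1], 0, 0], [[0.015, -0.06, 0.25], 0, 0], [[-0.13, 0, 0.25], 0, 0], [[-0.28, 0.07, 0.25], 0, 0], [[-0.43, 0.138, 0.25], 0, 0], [[-0.43, 0.138, 0.25], 0, 0], [[-0.43, 0.138, 0.2], 0, 0], [[-0.43, 0.138, 0.08], 0, 0], [[-0.43, 0.138, 0], 0, 0], [[-0.43, 0.138, 0], 0, 0]])

```text
t: 15.8
eef_pos: [0.485, -0.121, 0.0141]
ee_rot: [-1.57, 0.005, 0.245]
force: [-0.1, -0.1, -0.5]
width: 0.0
```

drive_tool(rows=[[[0.03, 0.007, 0], 0, 0], [[0.06, 0.015, 0], 0, 0], [[0.085, 0.021, 0], 0, 0], [[0.105, 0.026, 0], 0, 0], [[0.12, 0.03, 0], 0, 0], [[0.126, 0.032, 0], 0, 0], [[0.126, 0.032, 0], 0, 0]])

```text
t: 16.5
eef_pos: [0.5248, -0.1106, 0.0165]
ee_rot: [-1.571, 0.0, 0.246]
force: [-0.7, -0.2, -0.4]
width: 0.0007
```

drive_tool(rows=[[[0.003, 0.001, 0], 0, 0], [[0.006, 0.0015, 0], 0, 0], [[0.009, 0.002, 0], 0, 0], [[0.009, 0.002, 0], 0, 0]])

```text
t: 16.9
eef_pos: [0.5251, -0.1106, 0.0162]
ee_rot: [-1.57, 0.004, 0.245]
force: [-6.0, 0.3, 4.7]
width: 0.0004
```

drive_tool(rows=[[[-0.07, -0.018, 0], 0, 0], [[-0.07, -0.018, 0.1], 0, 0], [[-0.07, -0.018, 0.25], 0, 0.3], [[-0.07, -0.018, 0.4], 0, 0.6], [[-0.07, -0.018, 0.56], 0, 1], [[-0.07, -0.018, 0.73], 0, 1], [[-0.11, 0.15, 0.73], -0.1, 1], [[-0.14, 0.31, 0.73], -0.2, 1], [[-0.14, 0.47, 0.73], -0.3, 1], [[-0.14, 0.63, 0.73], -0.4, 1], [[-0.14, 0.78, 0.73], -0.5, 1], [[-0.14, 0.868, 0.73], -0.591, 1]])

```text
t: 18.1
eef_pos: [0.4855, 0.1487, 0.2361]
ee_rot: [-1.569, -0.001, -0.552]
force: [1.4, -0.3, -0.3]
width: 0.0748
```

```bash
python3 look.py r; python3 - <<'E'
from h import *
t=grab_frame("top"); cv2.imwrite("pics/r.png",cv2.resize(t["img"][110:410,230:530],None,fx=2,fy=2,interpolation=cv2.INTER_CUBIC))
E
```

```text
18.1 [0.4855 0.1487 0.2361] [ 1.38 -0.32 -0.34]
tool in station [-0.0506  0.0671  0.2361]
top 0.94 tray st [ 0.0007 -0.2005  0.    ] dyaw -0.011 0.052
side 0.68 tray st [-0.0129 -0.2073  0.    ] dyaw 0.036 0.192
```

View pics/r.png

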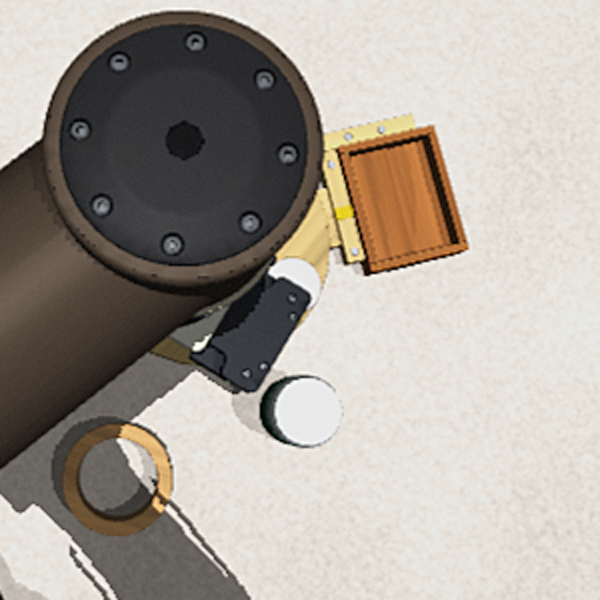

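The top view shows the tray squarely in the corner, at station (0.7, -200.5) mm with dyaw -0.011, and the can and tape undisturbed. Lowering onto the red jar.

drive_tool(rows=[[[-0.003, 0.005, 0], -0.083, 1], [[-0.003, 0.005, 0], -0.083, 1], [[-0.003, 0.005, 0], -0.083, 1], [[-0.003, 0.005, -0.1], -0.083, 1], [[-0.003, 0.005, -0.2], -0.083, 1], [[-0.003, 0.005, -0.28], -0.083, 1], [[-0.003, 0.005, -0.35], -0.083, 1], [[-0.003, 0.005, -0.403], -0.083, 1], [[-0.003, 0.005, -0.403], -0.083, 1], [[-0.003, 0.005, -0.403], -0.083, 1]])

```text
t: 19.35
eef_pos: [0.4851, 0.1479, 0.115]
ee_rot: [-1.571, -0.0, -0.676]
force: [0.3, 0.4, 1.0]
width: 0.0875
```

drive_tool(rows=[[[-0.001, 0.007, 0], -0.004, 1], [[-0.001, 0.007, 0], -0.004, 0.5], [[-0.001, 0.007, 0], -0.004, 0.4], [[-0.001, 0.007, 0], -0.004, 0.4], [[-0.001, 0.007, 0], -0.004, 0.4], [[-0.001, 0.007, 0], -0.004, 0.4], [[-0.001, 0.007, 0], -0.004, 0.4], [[-0.001, 0.007, 0], -0.004, 0.4]], newtons=30)

```text
t: 20.15
eef_pos: [0.4844, 0.1503, 0.1146]
ee_rot: [-1.571, 0.0, -0.683]
force: [-1.4, 0.2, 1.8]
width: 0.0495
```

```bash
cat > arc.py <<'E'
from h import *
import sys
# rows of an arc about the axis from the present pose; args: total deg, step deg
s=get_state(); p=s["eef_pos"][:2]; ax=np.array([.551,.096]); tot,st=map(float,sys.argv[1:3])
d=p-ax; print("t",s["t"],"r",np.hypot(*d),"st angle",np.degrees(np.arctan2(d[1],d[0])-.247),"yaw",np.degrees(s["ee_rot"][2]),"w",s["width"],s["force"])
n=int(np.ceil(tot/st))
print([[[*(np.round(((Rz(np.radians(tot*i/n))[:2,:2]@d)-d)/.3,3).tolist()),0],round(tot*i/n/90,3),0.4] for i in range(1,n+1)])
E
python3 arc.py 66 6
```

```text
t 20.15 r 0.08591582919633955 st angle 126.692052109058 yaw -39.156402857122345 w 0.04954324069889573 [-1.44915656  0.22715174  1.84401743]
[[[-0.018, -0.024, 0], 0.067, 0.4], [[-0.033, -0.05, 0], 0.133, 0.4], [[-0.045, -0.077, 0], 0.2, 0.4], [[-0.054, -0.106, 0], 0.267, 0.4], [[-0.061, -0.135, 0], 0.333, 0.4], [[-0.064, -0.165, 0], 0.4, 0.4], [[-0.064, -0.195, 0], 0.467, 0.4], [[-0.061, -0.225, 0], 0.533, 0.4], [[-0.055, -0.254, 0], 0.6, 0.4], [[-0.046, -0.283, 0], 0.667, 0.4], [[-0.033, -0.31, 0], 0.733, 0.4]]
```

drive_tool(rows=[[[-0.018, -0.024, 0], 0.067, 0.4], [[-0.033, -0.05, 0], 0.133, 0.4], [[-0.045, -0.077, 0], 0.2, 0.4], [[-0.054, -0.106, 0], 0.267, 0.4], [[-0.061, -0.135, 0], 0.333, 0.4], [[-0.064, -0.165, 0], 0.4, 0.4], [[-0.064, -0.195, 0], 0.467, 0.4], [[-0.061, -0.225, 0], 0.533, 0.4], [[-0.055, -0.254, 0], 0.6, 0.4], [[-0.046, -0.283, 0], 0.667, 0.4], [[-0.033, -0.31, 0], 0.733, 0.4], [[-0.033, -0.31, 0], 0.733, 0.4]])

```text
t: 21.35
eef_pos: [0.4743, 0.0558, 0.1146]
ee_rot: [-1.571, 0.002, 0.47]
force: [-2.6, -2.5, 4.8]
width: 0.0495
```

```bash
python3 arc.py 66 6
```

```text
t 21.35 r 0.08661656410940011 st angle -166.50340629409902 yaw 26.95491054502395 w 0.04949402819749084 [-2.62237805 -2.47305768  4.75588642]
[[[0.015, -0.026, 0], 0.067, 0.4], [[0.033, -0.05, 0], 0.133, 0.4], [[0.054, -0.072, 0], 0.2, 0.4], [[0.077, -0.092, 0], 0.267, 0.4], [[0.101, -0.11, 0], 0.333, 0.4], [[0.128, -0.125, 0], 0.4, 0.4], [[0.155, -0.137, 0], 0.467, 0.4], [[0.184, -0.146, 0], 0.533, 0.4], [[0.214, -0.152, 0], 0.6, 0.4], [[0.244, -0.154, 0], 0.667, 0.4], [[0.274, -0.154, 0], 0.733, 0.4]]
```

drive_tool(rows=[[[0.015, -0.026, 0], 0.067, 0.4], [[0.033, -0.05, 0], 0.133, 0.4], [[0.054, -0.072, 0], 0.2, 0.4], [[0.077, -0.092, 0], 0.267, 0.4], [[0.101, -0.11, 0], 0.333, 0.4], [[0.128, -0.125, 0], 0.4, 0.4], [[0.155, -0.137, 0], 0.467, 0.4], [[0.184, -0.146, 0], 0.533, 0.4], [[0.214, -0.152, 0], 0.6, 0.4], [[0.244, -0.154, 0], 0.667, 0.4], [[0.274, -0.154, 0], 0.733, 0.4], [[0.274, -0.154, 0], 0.733, 0.4]])

```text
t: 22.55
eef_pos: [0.5568, 0.0085, 0.1147]
ee_rot: [-1.568, 0.004, 1.623]
force: [-1.6, -13.1, 4.8]
width: 0.0494
```

```bash
python3 arc.py 10.5 3.5
```

```text
t 22.55 r 0.08764970864451202 st angle -100.36676390323834 yaw 92.98117764829941 w 0.049411380128884526 [ -1.57040814 -13.09646297   4.79270754]
[[[0.018, 0.002, 0], 0.039, 0.4], [[0.035, 0.005, 0], 0.078, 0.4], [[0.053, 0.008, 0], 0.117, 0.4]]
```

drive_tool(rows=[[[0.018, 0.0, 0], 0.039, 0.4], [[0.035, 0.002, 0], 0.078, 0.4], [[0.053, 0.004, 0], 0.117, 0.4], [[0.053, 0.004, 0], 0.117, 0.4], [[0.053, 0.004, 0], 0.117, 0.4]])

```text
t: 23.05
eef_pos: [0.5723, 0.0108, 0.1147]
ee_rot: [-1.569, 0.002, 1.803]
force: [-0.4, -8.6, 2.2]
width: 0.0491
```

```bash
python3 arc.py 3 3; python3 - <<'E'
from h import *
from scipy.optimize import least_squares
P=np.array([[.4844,.1503],[.4743,.0558],[.5568,.0085],get_state()["eef_pos"][:2]])
print(least_squares(lambda c:np.hypot(*(P-c[:2]).T)-c[2],[.551,.096,.085]).x)
F={n:grab_frame(n) for n in("top","side")}
for n,(a,b,x0,x1) in (("top",(130,330,250,510)),("side",(130,330,100,360))):
    f=F[n]; im=cv2.resize(f["img"],None,fx=3,fy=3,interpolation=cv2.INTER_CUBIC)
    for q,col in (([.551,.096,.247],(0,255,0)),):
        W=lambda v:(Rz(q[2])@np.array(v))+np.r_[q[0],q[1],0]
        for v in ([0,0,.095],[0,-.141,.025],[0,-.085,.145],[0,-.085,.04],[.085,0,.145],[-.085,0,.145],[0,.085,.145]):
            cv2.drawMarker(im,tuple(np.int32(proj(f,W(v))*3+1)),col,cv2.MARKER_CROSS,9,1)
        for x,y in((.085,0),(-.085,0),(0,.085)):
            h=np.array([proj(f,W(v)) for v in cyl(.025,.145,.145,x,y)[:48]])*3+1; cv2.polylines(im,[np.int32(h)],True,(255,0,255),1)
    cv2.imwrite(f"pics/z_{n}.png",im[a*3:b*3,x0*3:x1*3])
E
```

```text
t 23.05 r 0.08779988045669519 st angle -90.09779285069395 yaw 103.31608834869286 w 0.049135854756693464 [-0.41483462 -8.61807584  2.16870163]
[[[0.015, 0.004, 0], 0.033, 0.4]]
[0.55175632 0.09531004 0.08695229]
```

View pics/z_side.png

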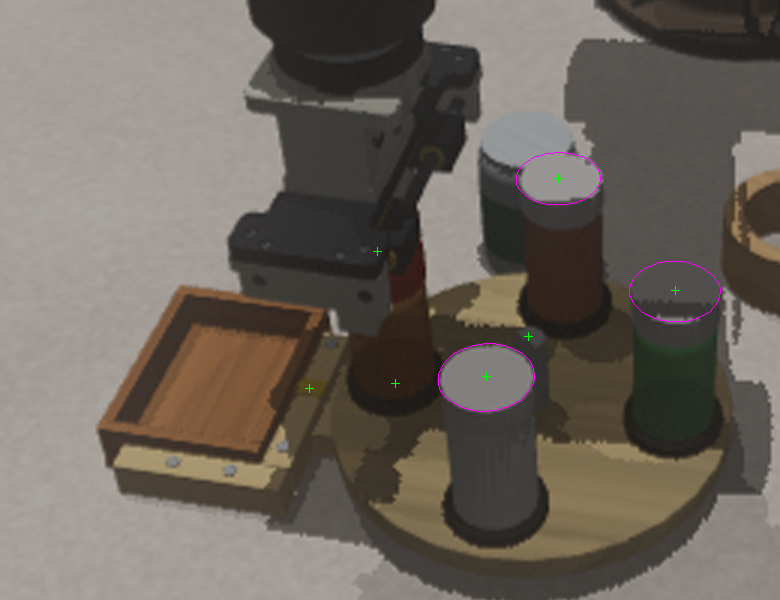

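View pics/z_top.png

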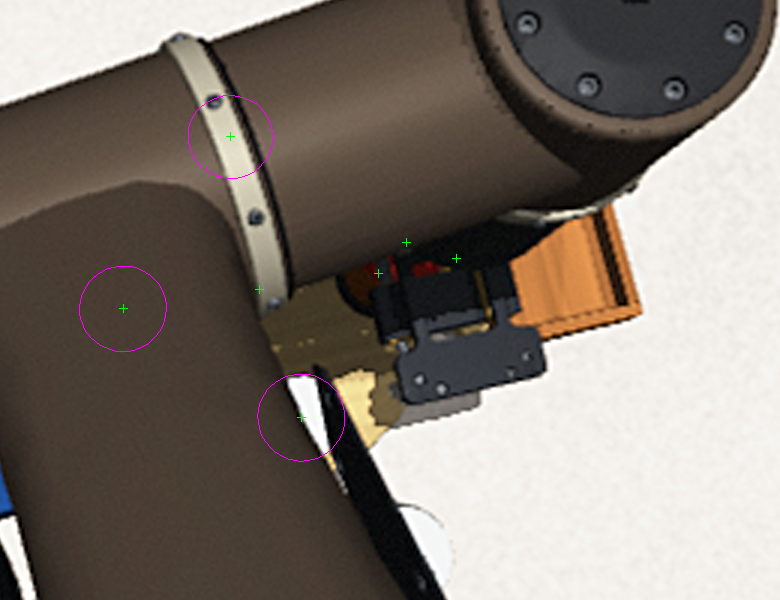

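The side view shows the three white lids coinciding with the outlines predicted for the goal angle. The red jar is gripped on the line from the stub to the yellow mark, and the tray is in its corner. I settle briefly and then hand in.

drive_tool(rows=[[[0.001, -0.004, 0], 0, 0.4], [[0.001, -0.004, 0], 0, 0.4], [[0.001, -0.004, 0], 0, 0.4], [[0.001, -0.004, 0], 0, 0.4]], newtons=35)

```text
t: 23.55
eef_pos: [0.5724, 0.0108, 0.1147]
ee_rot: [-1.569, 0.0, 1.803]
force: [-4.8, -2.7, 4.7]
width: 0.0495
```

```bash
python3 arc.py 3 3 | head -1; python3 -c "
from station import *
print(job_done())"
```

```text
t 23.55 r 0.08785376933345818 st angle -90.05173963983333 yaw 103.32603728797415 w 0.04951769807869592 [-4.81016084 -2.67768335  4.74746115]
the job is handed in; nothing more can be done
None
```

I handed the job in at t = 23.6 s, with the tray docked and the red jar held at the front mark; no verdict was reported.

**Tray:** I pushed it along the table into the corner, +y first and then +x. I then pressed it again at the centre of each face, with about 6–8 N against each stop. The last top-view fit put it at station (0.7, -200.5) mm, turned -0.011 rad, against a dock at (0, -200).

**Carousel:** I gripped the red lid and swept it about 143° to the front. My last pose check put the gripper at -90.05° in the station frame, where -90° is the goal. It is still holding with 35 N at an opening of 49.5 mm, which fits the 50 mm lid.

**Bystanders:** The can and the tape looked unmoved in later pictures. I did not measure the blue box again, but the arm's path stayed clear of it.

**Checks that disagreed:**
- **Tray from the side camera:** its fits were 7–13 mm and up to 0.036 rad off the top view. They matched poorly, because the stop hides part of the tray, so I trusted the top view and the contact forces.
- **Jar radius:** the gripper sat about 87.8 mm from the axis instead of 85.
- **Axis position:** a circle fitted to the gripper's path put the axis about 1 mm from my estimate. That is roughly half a degree of uncertainty in the final angle.

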